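# Set a sine plate to 15 degrees on a gauge stack

### The arm

A 6-joint arm with a two-finger parallel gripper is mounted at the origin on a cart in front of the work surface, level with it; the furniture and walls round the work are solid. World frame = base frame: x ahead of the robot, y to its left, z up, the work surface at z = 0. Lengths are in mm, angles in rad, forces in N, time in s.
With the tool pointing down it reaches from about 275 to 750 mm from the base axis. Payload 10.2 kg.
Tool frame: the origin (TCP) lies midway between the tips of the shut fingers; the grasp point (between the pads) lies 19 mm behind it; z points along the fingers, y is the line along which they close (so a half turn about z gives the same grasp; the last joint's range is limited). The gripper opens to 85 mm and grips with 20 to 120 N. Pads are 22 mm wide; open, the fingers measure 114 mm over their backs; the gripper's body (76 mm by 85 mm) begins 54 mm behind the grasp point. The pads swing forward as they close: fully open they stand 13 mm farther back than shut.
Start: joints at [0.98, 0.313, 1.498, -0, 1.331, -0.223], TCP at [188.784, 489.89, 231.294] pointing down, gripper open.
Joint ranges: [-2.94, 2.94], [-0.97, 2.17], [0.19, 2.56], [-1.23, 4.37], [0.02, 3.11], [-2.88, 2.88]. Speed limits (rad/s): [2.39, 2.39, 3.01, 3.14, 3.14, 3.14].

### API

Orientations are given as a unit quaternion [w, x, y, z].
In Python, from rig import ctrl gives the robot as it stands.
- The arm moves only by the tool send_rows, never from a script. Its argument "targets" is a list of rows, each a list of 7 numbers: the closure, from -1 (fully open) to 1 (shut), so that 0 is half open, then the shift along the tool's x, y, z in m, then the turn, a rotation vector about the tool's x, y, z in rad. In form: [[claw, dx, dy, dz, ax, ay, az], ...]. A call has exactly 10 rows; each row shifts and turns the commanded pose from where the row before left it, along the tool's axes as they then stand; what a row does not reach is not made up. A row lasts 1/8 s, in which the tool goes at most 62.5 mm and 10.7 degrees, less where a joint would pass 70% of its speed; a pose out of reach is approached as far as the arm can. A call with a gripper value outside its range is refused whole. The fingers move at their own pace and stop on an object; "squeeze" is the grip in N (left out, the last holds). Time passes only in rows, so rows that do not move let the fingers close, or fill a call up. It gives the time, the measured TCP pose, the force, the opening and the grip force at its end, in the units of the state.
- ctrl.sense(): the state, without advancing time (a new reading comes with each control period).
- ctrl.capture(name): name is "scene" or "top" or "wrist"; returns a dict with "img" (480x640x3 uint8, red, green, blue), "camera_matrix" (3x3 intrinsics, pixels), "R" (3x3) and "t" (3): a world point X has camera coordinates R X + t. Camera axes: x right, y down, z forward; pixel columns grow to the right and rows downward; lengths in mm; the calibration is good to about 2 mm. A picture is of the moment at which its call begins. There is no depth.
- ctrl.finish_job(): hands the job in; it is judged then, once.
Trained networks look in a picture, given as the dict that the camera call returned (one of the last four; its "shot" number tells which), for a name from the list of things; names that differ only in an ending like _2 or _b are one class to them, and where a whole thing is asked for, a point or a joint stands for the part that bears it (a point fixed in the world has none). Each returns a list of dicts, best first, with "score" (0 to 1); they miss things now and then, are a little off and sometimes report something else, mostly with a low value. They report only what shows in the picture. A call takes as long as a camera call.
- ctrl.boxes_of(query, picture): "extent" ([left, top, width, height] in pixels, round what is visible of it).
- ctrl.landmark_of(query, picture): "point" ([column, row] in pixels: a listed point, or the origin of a listed thing).
The state is a dict: "time_s": time; "joints": joint angles; "dq": joint speeds; "tau": joint torques, N m; "eef_pos": TCP position; "ee_rot": TCP orientation; "force": force on the tool from outside, world axes, zero at the start; "wrist_torque": the same for the moment, N m; "grip_width": opening from 0.0 (shut) to 1.0 (fully open); "grip_force": force on a finger pad.
Only numpy, scipy, OpenCV 4.12 (cv2) and the standard library are available. Lean on these libraries where they do the work, as an engineer would, in place of code of your own. Each camera call takes 0.05 s, during which the arm holds its last target. There are 200 camera calls.

### The job

Set the sine plate to 15 degrees for the tilt check. Tip the plate up (its hinge is stiff and it stays where it is left), slide the one gauge stack that gives 15 degrees into the bay under its roller, fully home against the stop, then gently bring the plate down until its roller really rests on the stack. Leave the other two stacks and the things standing around where they are, and do not press hard on the plate or ram the stack against the stop.

Things in the scene. Friction and masses are not known exactly. Their poses are not given: they have to be found in the camera images.
- sine_base: Dark steel base of the sine plate, fixed, always level: 120 mm (x) by 300 mm (y from -165 to +135 mm) by 14 mm thick; origin at table level. Hinge at y = +115 mm. The gauge bay, open towards -y, is closed by a 10 mm tall cross bar, the stop, its face at y = -15 mm. From y = -92 to -165 mm the base is a plain flat apron.
- tilt_plate: Hinged aluminium plate; origin on the hinge axis, 22 mm above the table (8 above the base), at base y = +115 mm. Its tilt (z axis from vertical) is 0 flat, grows to 34 degrees as the free (-y) end rises, starts at 0 to 7. Own frame: 88 mm wide (x), y +11 to -157, z +4 to +18 mm (top). The stiff hinge holds it at any angle; 2 to 3 N down on the free end lowers it.
- fence_top (a point): Middle of the upper inner edge (plate frame 0, +1, +78 mm) of the upright fence that stands across the plate at its hinge end: 88 mm wide, 10 mm thick (plate y +1 to +11), z +16 to +78 mm. Pushing its upper part away from the free end (towards the base's +y) with about 12 N tips the plate up.
- plate_edge (a point): Point on the plate's top face near the free end (plate frame 0, -140, +18 mm), a good place to press.
- roller (a point): Middle of the steel roller of radius 8 mm that runs along x under the free end (plate frame 0, -150, 0). The sine length between hinge and roller centres is 150 mm; with the plate flat the roller touches the base, so a stack under it has height 150 mm x sin(angle).
- bay_stop: The stop: steel cross bar fixed on the base at the inner end of the bay, 60 mm (x) by 8 mm (y) by 10 mm tall; origin at the middle of its underside (base frame 0, -11, +14 mm), its stop face 4 mm towards -y of that.
- bay_home (a point): On the base's top, 14 mm above the table: where the middle of the stack's underside lies when fully home, long side along the base's y (base frame 0, -53, +14 mm); axes as the base. Two rails 10 mm tall guide it, 34 mm apart (base y -46 to -76 mm), with a flared lead-in to y = -91 mm, its ends reaching x = +-33 mm.
- stack_low: Gauge stack of steel slips, 30 mm (its x) by 76 mm (its y) by 26 mm tall, loose on the table, 0.31 kg; origin at the centre of its underside.
- stack_mid: Gauge stack of steel slips, 30 by 76 by 39 mm tall, loose on the table, about 0.47 kg; origin at the centre of its underside, long side along y. 39 mm on 150 mm gives 15 degrees. The three stacks look alike but for their height, and change places.
- stack_high: Gauge stack of steel slips, 30 by 76 by 51 mm tall, loose on the table, 0.61 kg; origin at the centre of its underside.
- weight_2: Steel test weight with a knob, 38 mm across, 54 mm tall, standing by the stacks; bystander. Origin under its centre.
- weight_3: Small brass test weight with a knob, 28 mm across, 40 mm tall; bystander. Origin under its centre.
- sample_jar_3: White plastic jar with a screw cap, 51 mm across, 62 mm tall; bystander. Origin under its centre.

How it is judged:
By the outcome, as a careful person would: the job done as asked, in the order asked, and still so for the second after the job is handed in, with the robot touching nothing.
It also fails if it takes over 72 s, if anything falls off the work surface, if the arm or the gripper's body presses on something with over 40 N, if the wrist force passes 120 N, or if a joint passes its speed limit or range.

## Working session

There is one attempt and no reset: what is moved stays moved. The work goes in short steps, Python scripts to look and compute and a tool call to move; the robot and the scene stay as the last step left them, time stands still between calls to the robot, and variables do not carry over. Pictures are saved under pics/ and viewed, at most 12 in all, crops included, and the job is handed in when it is done.

Besides the shell and the picture viewer there is one more tool, called as name([rows], argument=value, ...), one row to a line, values as JSON. send_rows: Moves the arm, as the interface text tells. Its arguments: {"type":"object","properties":{"targets":{"type":"array"},"squeeze":{"type":"number"}},"required":["targets"]}

```bash
mkdir -p pics; ls; cat > h.py <<'E'
import numpy as np, cv2
from rig import ctrl
from scipy.spatial.transform import Rotation as Ro
def save(p,n): cv2.imwrite(f'pics/{n}.png',p['img'][:,:,::-1])
def onz(p,px,z):
    K,R,t=map(np.array,(p['camera_matrix'],p['R'],p['t'])); d=R.T@np.linalg.solve(K,[px[0],px[1],1]); c=-R.T@t
    return c+d*(z-c[2])/d[2]
def proj(p,X):
    K,R,t=map(np.array,(p['camera_matrix'],p['R'],p['t'])); x=K@(R@np.array(X,float)+t); return x[:2]/x[2]
E
python3 - <<'E'
from h import *
for cam in ['scene','top']:
    p=ctrl.capture(cam); save(p,cam+'0')
    print(cam, np.round(-np.array(p['R']).T@p['t']))
    for q in ['sine_base','tilt_plate','fence_top','plate_edge','roller','bay_stop','bay_home','stack_low','stack_mid','stack_high','weight_2','weight_3','sample_jar_3']:
        L=ctrl.landmark_of(q,p)[:3]
        print(q,[(np.round(l['point']).tolist(),round(l['score'],2),np.round(onz(p,l['point'],14 if q.startswith('bay') else 0)[:2]).tolist()) for l in L])
print(ctrl.sense())
E
```

```text
pics
scene [ -98. -678.  701.]
sine_base [([262.0, 236.0], 0.69, [494.0, 206.0])]
tilt_plate [([239.0, 211.0], 0.65, [524.0, 367.0]), ([308.0, 289.0], 0.54, [445.0, -55.0])]
fence_top [([237.0, 188.0], 0.81, [608.0, 504.0])]
plate_edge [([260.0, 224.0], 0.83, [532.0, 264.0])]
roller [([267.0, 233.0], 0.76, [517.0, 212.0])]
bay_stop []
bay_home [([267.0, 244.0], 0.72, [472.0, 151.0])]
stack_low [([312.0, 289.0], 0.9, [451.0, -61.0])]
stack_mid []
stack_high [([332.0, 310.0], 0.61, [438.0, -146.0]), ([270.0, 241.0], 0.23, [498.0, 170.0])]
weight_2 [([370.0, 356.0], 0.72, [403.0, -297.0])]
weight_3 [([370.0, 356.0], 0.72, [403.0, -297.0])]
sample_jar_3 [([394.0, 370.0], 0.69, [411.0, -354.0])]
top [ 336.  -15. 1477.]
sine_base [([238.0, 245.0], 0.58, [487.0, 217.0])]
tilt_plate [([198.0, 235.0], 0.68, [518.0, 325.0]), ([374.0, 214.0], 0.51, [567.0, -155.0])]
fence_top [([184.0, 232.0], 0.95, [525.0, 363.0])]
plate_edge [([242.0, 244.0], 0.77, [491.0, 206.0])]
roller [([249.0, 242.0], 0.65, [496.0, 185.0]), ([449.0, 269.0], 0.5, [413.0, -354.0])]
bay_stop []
bay_home [([257.0, 245.0], 0.
[... 447 characters left out ...]
354.0])]
{'time_s': 1.4, 'joints': array([ 9.79587931e-01,  3.12884087e-01,  1.49773602e+00,  2.09043191e-05,
        1.33097373e+00, -2.23375893e-01]), 'dq': array([ 0.00112991, -0.00088364, -0.00045377, -0.00022111, -0.00033718,
        0.0005446 ]), 'tau': array([-5.35188228e-04, -4.12161827e+01, -2.59901869e+01, -1.92098241e-04,
        4.73200616e-04,  3.34971901e-05]), 'eef_pos': array([188.78100248, 489.88383215, 231.28874789]), 'ee_rot': array([-9.55603857e-06,  1.82883611e-01,  9.83134571e-01,  3.48045742e-06]), 'force': array([ 0.80290669, -0.50906214, -0.04147902]), 'wrist_torque': array([-0.03846813, -0.03660043,  0.03385985]), 'grip_force': 0.0, 'grip_width': 0.9969776009891697}
```

View pics/scene0.png

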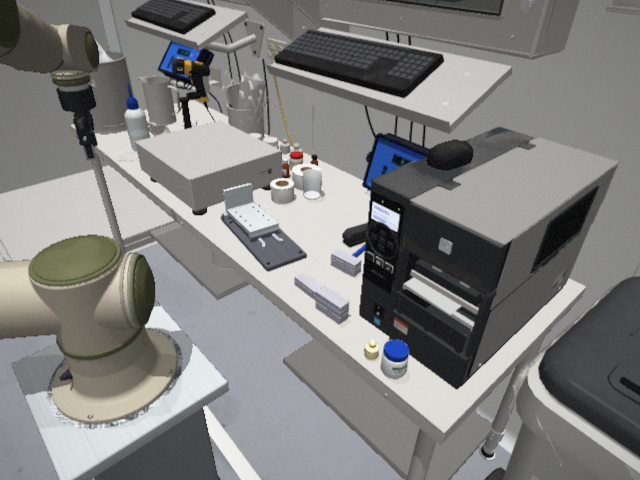

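View pics/top0.png

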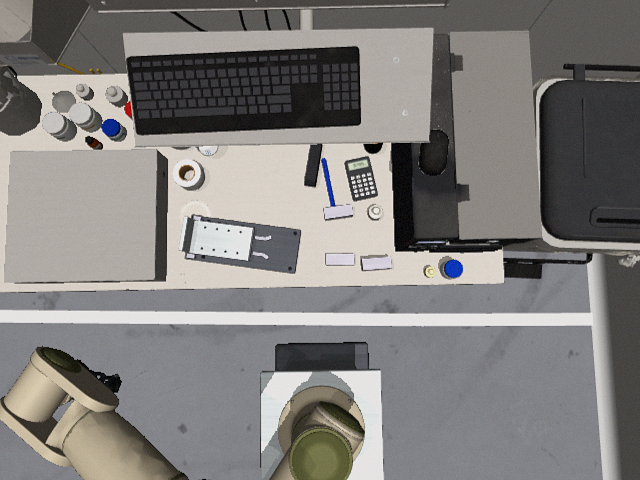

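The scene shows the sine plate at about (255,225), and stacks at (312,285), (332,304) and (345,260). In the top view the stacks are at (339,259), (376,263) and (338,212), with the base from (184,232) to (297,252). Next I need the heights.

```bash
python3 - <<'E'
from h import *
a=cv2.imread('pics/scene0.png')[230:330,285:375]; b=cv2.imread('pics/top0.png')[195:295,170:400]
a=cv2.resize(a,None,fx=5.5,fy=5.5,interpolation=cv2.INTER_CUBIC); b=cv2.resize(b,None,fx=3.4,fy=3.4,interpolation=cv2.INTER_CUBIC)
cv2.imwrite('pics/ca.png',a); cv2.imwrite('pics/cb.png',b)
E
```

```text
(no output)
```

View pics/ca.png

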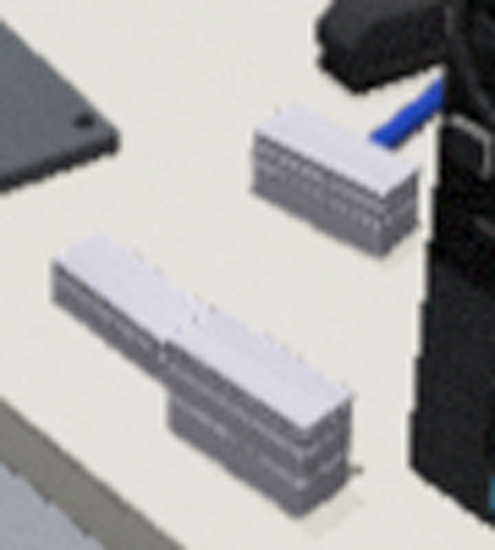

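View pics/cb.png

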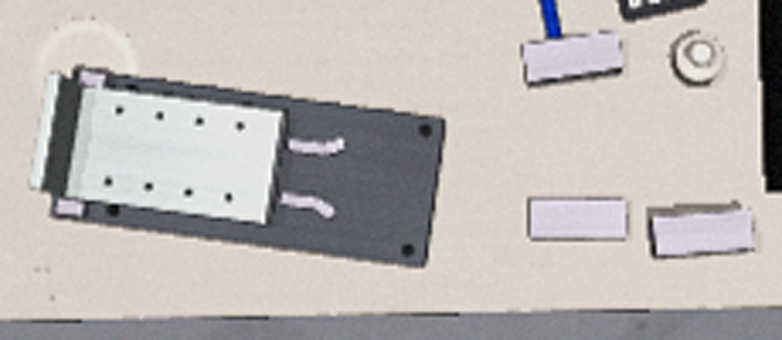

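The far stack at scene (345,260) and top (338,212) is 63 px tall in the crop. The others are 41 px (low) and 87 px (high), so the far one is the 39 mm stack. Next I triangulate the key points and the obstacles.

```bash
cat >> h.py <<'E'
def tri(p,a,q,b):
    P=[np.array(x['camera_matrix'])@np.c_[x['R'],x['t']] for x in (p,q)]
    X=cv2.triangulatePoints(P[0],P[1],np.array(a,float).reshape(2,1),np.array(b,float).reshape(2,1)); return (X[:3]/X[3]).ravel()
def inbase(o,yaw,X):
    c,s=np.cos(yaw),np.sin(yaw); d=np.array(X)[:2]-o; return np.array([c*d[0]+s*d[1],-s*d[0]+c*d[1]])
E
python3 - <<'E'
from h import *
s=ctrl.capture('scene');t=ctrl.capture('top'); r=lambda x:np.round(x,0).tolist()
for n,a,b in [('fence',(237,188),(184,232)),('edge',(260,224),(242,244)),('boxR',(283,152),(166,151)),('boxF',(198,178),(158,281)),('shelf',(453,131),(433,143))]: print(n,r(tri(s,a,t,b)))
cr=lambda u,v:(170+u/3.4,195+v/3.4)
print('base',[r(onz(t,cr(*c),14)) for c in [(78,67),(443,118),(425,266),(50,215)]])
print('mid',[r(onz(t,cr(*c),39)) for c in [(523,42),(620,31),(622,71),(527,83)]])
print('fence ends z100',[r(onz(t,cr(*c),98)) for c in [(52,73),(33,188),(58,73),(42,190)]])
print('box top z', [r(onz(t,(166,151),z)) for z in (80,120)])
E
```

```text
fence [512.0, 339.0, 96.0]
edge [485.0, 198.0, 49.0]
boxR [711.0, 374.0, 143.0]
boxF [397.0, 383.0, 147.0]
shelf [646.0, -241.0, 403.0]
base [[571.0, 336.0, 14.0], [525.0, 46.0, 14.0], [408.0, 61.0, 14.0], [453.0, 356.0, 14.0]]
mid [[580.0, -19.0, 39.0], [588.0, -95.0, 39.0], [556.0, -96.0, 39.0], [548.0, -21.0, 39.0]]
fence ends z100 [[553.0, 335.0, 98.0], [467.0, 348.0, 98.0], [553.0, 330.0, 98.0], [465.0, 341.0, 98.0]]
box top z [[730.0, 392.0, 80.0], [719.0, 380.0, 120.0]]
```

Hinge is near (509,329) and the base yaw is about -8.8°. The box behind has its top at z≈145 and its face at y≈380. I'll move above the fence side with the fingers shut.

send_rows([
  [1,-0.045,-0.0069,0,0,0,0],
  [1,-0.045,-0.0069,0,0,0,0],
  [1,-0.045,-0.0069,0,0,0,0],
  [1,-0.045,-0.0069,0,0,0,0],
  [1,-0.045,-0.0069,0,0,0,0],
  [1,-0.045,-0.0069,0,0,0,0],
  [1,-0.045,-0.0069,0,0,0,0],
  [1,-0.045,-0.0069,0,0,0,0],
  [1,0,0,0,0,0,0.17],
  [1,0,0,0,0,0,0.17],
])

```text
time_s: 2.75
eef_pos: [505.3, 308.5, 231.0]
ee_rot: [-0.0, 0.35, 0.937, -0.0]
force: [0.0, -0.1, -0.2]
grip_width: 0.005
grip_force: 0.0
```

send_rows([
  [1,0,0,0,0,0,0.17],
  [1,0,0,0,0,0,0.17],
  [1,0,0,0,0,0,0.17],
  [1,0,0,0,0,0,0.17],
  [1,0,0,0,0,0,0.17],
  [1,0,0,0,0,0,0.166],
  [1,0,0,0,0,0,0],
  [1,0,0,0,0,0,0],
  [1,0,0,0,0,0,0],
  [1,0,0,0,0,0,0],
])

```text
time_s: 4.0
eef_pos: [504.8, 308.9, 231.3]
ee_rot: [0.0, 0.759, 0.651, -0.0]
force: [-0.3, -0.3, -0.2]
grip_width: -0.005
grip_force: 0.0
```

```bash
cat >> h.py <<'E'
def rep():
    s=ctrl.sense(); R=Ro.from_quat(np.roll(s['ee_rot'],-1)).as_matrix()
    print('t',round(s['time_s'],2),'pos',np.round(s['eef_pos'],1),'yang',round(np.degrees(np.arctan2(R[1,1],R[0,1])),2),'F',np.round(s['force'],1),'w',round(s['grip_width'],2)); return s,R
E
python3 - <<'E'
from h import *
rep()
p=ctrl.capture('wrist'); save(p,'w1')
for q in ['fence_top','plate_edge','roller','bay_home','sine_base']:
    print(q,[(np.round(l['point']).tolist(),round(l['score'],2)) for l in ctrl.landmark_of(q,p)[:2]])
for y in (0,-53,-140): print(proj(p,[491+.153*y,215+.988*y,14]))
E
```

```text
t 4.0 pos [504.8 308.9 231.3] yang -8.71 F [-0.3 -0.3 -0.2] w -0.0
fence_top [([323.0, 184.0], 0.85)]
plate_edge []
roller [([325.0, 176.0], 0.19)]
bay_home []
sine_base [([320.0, 281.0], 0.6)]
[321.32802564 290.09790542]
[321.18187707 334.81117948]
[320.96652489 400.69688005]
```

View pics/w1.png

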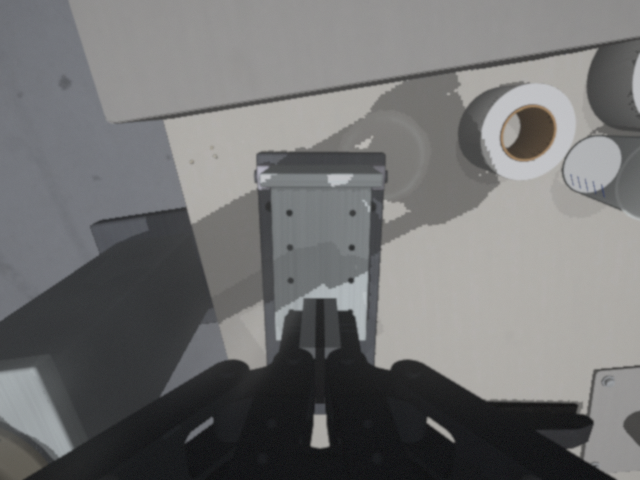

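The base is straight in the view, with the fence's inner edge at about (321,185) and the box edge well beyond it at row ~100. Now I go down to z 87, then push in base +y (tool +x).

```bash
python3 - <<'E'
from h import *
p=ctrl.capture('wrist'); o=np.array([491,215]);y=np.radians(-8.8)
print(inbase(o,y,onz(p,(321,186),99)), inbase(o,y,ctrl.sense()['eef_pos']), onz(p,(320,90),145))
E
```

```text
[ -0.87117193 124.68839179] [-0.67056606 94.94896783] [517.98198379 400.16813104 145.        ]
```

send_rows([
  [1,0,0,0.03,0,0,0],
  [1,0,0,0.03,0,0,0],
  [1,0,0,0.03,0,0,0],
  [1,0,0,0.03,0,0,0],
  [1,0,0,0.024,0,0,0],
  [1,0,0,0,0,0,0],
  [1,0.005,0,0,0,0,0],
  [1,0.004,0,0,0,0,0],
  [1,0.003,0,0,0,0,0],
  [1,0.003,0,0,0,0,0],
])

```text
time_s: 5.6
eef_pos: [507.2, 324.1, 87.6]
ee_rot: [0.0, 0.759, 0.651, 0.0]
force: [0.0, 0.1, 0.3]
grip_width: 0.001
grip_force: 0.0
```

send_rows([
  [1,0.002,0,0,0,0,0],
  [1,0.002,0,0,0,0,0],
  [1,0.002,0,0,0,0,0],
  [1,0.002,0,0,0,0,0],
  [1,0.002,0,0,0,0,0],
  [1,0.002,0,0,0,0,0],
  [1,0.002,0,0,0,0,0],
  [1,0.002,0,0,0,0,0],
  [1,0.002,0,0,0,0,0],
  [1,0.002,0,0,0,0,0],
])

```text
time_s: 6.85
eef_pos: [509.5, 341.2, 85.9]
ee_rot: [0.001, 0.759, 0.651, -0.003]
force: [-1.2, -11.8, -4.1]
grip_width: -0.001
grip_force: 4.9
```

```bash
cat >> h.py <<'E'
O=np.array([491,215.]);YAW=np.radians(-8.8)
def b2w(y,z,x=0): c,s=np.cos(YAW),np.sin(YAW); return [O[0]+c*x-s*y,O[1]+s*x+c*y,z]
def tilt():
    for cam in ('top','scene'):
        p=ctrl.capture(cam)
        for q,a,b in (('fence_top',1,78),('plate_edge',-140,18),('roller',-150,0)):
            L=ctrl.landmark_of(q,p)
            if not L: continue
            th=np.radians(np.arange(0,34,.5)); P=np.array([proj(p,b2w(115+a*np.cos(t)+b*np.sin(t),22-a*np.sin(t)+b*np.cos(t))) for t in th])
            d=np.linalg.norm(P-L[0]['point'],axis=1); i=d.argmin(); print(cam,q,round(L[0]['score'],2),'tilt',np.degrees(th[i]),'resid px',round(d[i],1))
E
python3 - <<'E'
from h import *
rep(); tilt()
E
```

```text
t 6.85 pos [509.5 341.2  85.9] yang -8.78 F [ -1.2 -11.8  -4.1] w -0.0
top plate_edge 0.59 tilt 14.999999999999998 resid px 0.4
top roller 0.82 tilt 18.0 resid px 0.6
scene fence_top 0.87 tilt 19.5 resid px 0.1
scene plate_edge 0.67 tilt 18.5 resid px 0.8
scene roller 0.67 tilt 16.0 resid px 0.2
```

send_rows([
  [1,0.002,0,0,0,0,0],
  [1,0.002,0,0,0,0,0],
  [1,0.002,0,0,0,0,0],
  [1,0.002,0,0,0,0,0],
  [1,0,0,0,0,0,0],
  [1,-0.008,0,0,0,0,0],
  [1,-0.01,0,0,0,0,0],
  [1,0,0,-0.04,0,0,0],
  [1,0,0,-0.05,0,0,0],
  [1,0,0,-0.06,0,0,0],
])

```text
time_s: 8.5
eef_pos: [508.3, 333.1, 238.6]
ee_rot: [-0.0, 0.759, 0.651, -0.0]
force: [0.4, 0.6, 0.1]
grip_width: -0.001
grip_force: 0.0
```

```bash
python3 - <<'E'
from h import *
rep(); tilt()
E
```

```text
t 8.5 pos [508.3 333.1 238.6] yang -8.78 F [0.4 0.6 0.1] w -0.0
top fence_top 0.71 tilt 21.5 resid px 0.8
top plate_edge 0.63 tilt 28.500000000000004 resid px 0.3
top roller 0.6 tilt 19.5 resid px 0.3
scene fence_top 0.9 tilt 27.0 resid px 0.1
scene plate_edge 0.81 tilt 21.5 resid px 1.2
scene roller 0.6 tilt 21.5 resid px 0.7
```

send_rows([
  [-1,-0.0393,0.0123,0,0,0,0],
  [-1,-0.0393,0.0123,0,0,0,0],
  [-1,-0.0393,0.0123,0,0,0,0],
  [-1,-0.0393,0.0123,0,0,0,0],
  [-1,-0.0393,0.0123,0,0,0,0],
  [-1,-0.0393,0.0123,0,0,0,0],
  [-1,-0.0393,0.0123,0,0,0,0],
  [-1,-0.0393,0.0123,0,0,0,0],
  [-1,-0.0393,0.0123,0,0,0,0],
  [-1,-0.0393,0.0123,0,0,0,0],
])

```text
time_s: 10.15
eef_pos: [570.1, -74.8, 236.3]
ee_rot: [-0.001, 0.759, 0.651, -0.0]
force: [0.8, 0.5, 0.0]
grip_width: 1.0
grip_force: 0.0
```

send_rows([
  [-1,0,0,0,0,0,-0.129],
  [-1,0,0,0,0,0,-0.129],
  [-1,0,0,0,0,0,0],
  [-1,0,0,0.02,0,0,0],
  [-1,0,0,0.02,0,0,0],
  [-1,0,0,0.02,0,0,0],
  [-1,0,0,0.02,0,0,0],
  [-1,0,0,0,0,0,0],
  [-1,0,0,0,0,0,0],
  [-1,0,0,0,0,0,0],
])

```text
time_s: 11.4
eef_pos: [570.7, -73.6, 158.2]
ee_rot: [0.001, 0.669, 0.743, 0.0]
force: [0.4, -0.0, -0.0]
grip_width: 1.002
grip_force: 0.0
```

```bash
python3 - <<'E'
from h import *
rep()
p=ctrl.capture('wrist'); 
for q in ['stack_mid','stack_low','stack_high','weight_2']:
    print(q,[(np.round(l['extent']).tolist(),round(l['score'],2)) for l in ctrl.boxes_of(q,p)[:2]])
g=p['img'].copy()
for k,(u,v) in enumerate([(15,38),(15,-38),(-15,-38),(-15,38)]):
    c,s=np.cos(.105),np.sin(.105); X=[568+c*u-s*v,-57.7+s*u+c*v,39]; a=proj(p,X); cv2.circle(g,tuple(int(z) for z in a),3,(255,0,0),-1)
p['img']=g; save(p,'w2')
E
```

```text
t 11.4 pos [570.7 -73.6 158.2] yang 5.99 F [ 0.4 -0.  -0. ] w 1.0
stack_mid [([301.0, 142.0, 40.0, 116.0], 0.63)]
stack_low [([117.0, 127.0, 61.0, 111.0], 0.7)]
stack_high [([88.0, 247.0, 77.0, 116.0], 0.94)]
weight_2 [([279.0, 286.0, 50.0, 62.0], 0.81)]
```

View pics/w2.png

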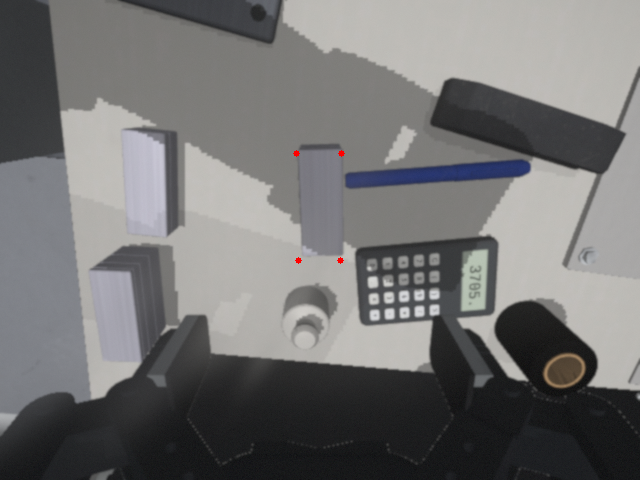

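The mid stack's top corners are at (300,146), (341,145), (343,254) and (304,255). The pen (row 180) and calculator (row 240) leave a free band around row 214 for the right finger.

```bash
python3 - <<'E'
from h import *
p=ctrl.capture('wrist'); s,R=rep()
W=np.array([onz(p,c,39) for c in [(300,146),(341,145),(343,254),(304,255)]]); print(np.round(W,1))
c=W.mean(0); d=(W[0]+W[1]-W[2]-W[3])/2; yaw=np.arctan2(-d[0],d[1]); print('c',c,'len',np.linalg.norm(d),'yaw',np.degrees(yaw))
g=c-10*np.array([-np.sin(yaw),np.cos(yaw),0]); g[2]=14; print('tool delta now',R.T@(g-s['eef_pos']),g)
print('free band',onz(p,(390,187),8)[:2],onz(p,(390,238),8)[:2])
E
```

```text
t 11.7 pos [570.4 -73.5 157.5] yang 6.01 F [0.7 0.7 1.1] w 1.0
[[550.5 -16.1  39. ]
 [577.1 -12.6  39. ]
 [587.9 -88.5  39. ]
 [560.1 -92.2  39. ]]
c [568.90582506 -52.33263738  39.        ] len 76.68876441835738 yaw 7.661929099729871
tool delta now [ 11.2336245    0.99771542 143.47353996] [570.2391019  -62.24335748  14.        ]
free band [619.91646729 -42.34559088] [626.59310447 -82.80314691]
```

send_rows([
  [-0.3,0.011,0.001,0,0,0,-0.028],
  [-0.3,0,0,0.025,0,0,0],
  [-0.3,0,0,0.025,0,0,0],
  [-0.3,0,0,0.025,0,0,0],
  [-0.3,0,0,0.025,0,0,0],
  [-0.3,0,0,0.02,0,0,0],
  [-0.3,0,0,0.015,0,0,0],
  [-0.3,0,0,0.009,0,0,0],
  [-0.3,0,0,0,0,0,0],
  [-0.3,0,0,0,0,0,0],
])

```text
time_s: 12.95
eef_pos: [570.6, -62.5, 14.0]
ee_rot: [0.001, 0.659, 0.753, 0.0]
force: [0.2, -0.8, 0.3]
grip_width: 0.648
grip_force: 0.0
```

send_rows([
  [1,0,0,0,0,0,0],
  [1,0,0,0,0,0,0],
  [1,0,0,0,0,0,0],
  [1,0,0,0,0,0,0],
  [1,0,0,-0.005,0,0,0],
  [1,0,0,-0.01,0,0,0],
  [1,0,0,-0.02,0,0,0],
  [1,0,0,-0.025,0,0,0],
  [1,0,0,-0.03,0,0,0],
  [1,0,0,0,0,0,0],
], squeeze=50)

```text
time_s: 14.2
eef_pos: [571.2, -62.7, 105.3]
ee_rot: [0.002, 0.659, 0.753, 0.001]
force: [0.2, -0.0, -3.8]
grip_width: 0.341
grip_force: 50.0
```

```bash
python3 - <<'E'
from h import *
rep(); p=ctrl.capture('wrist'); save(p,'w3')
E
```

```text
t 14.2 pos [571.2 -62.7 105.3] yang 7.63 F [ 0.2 -0.  -3.8] w 0.34
```

View pics/w3.png

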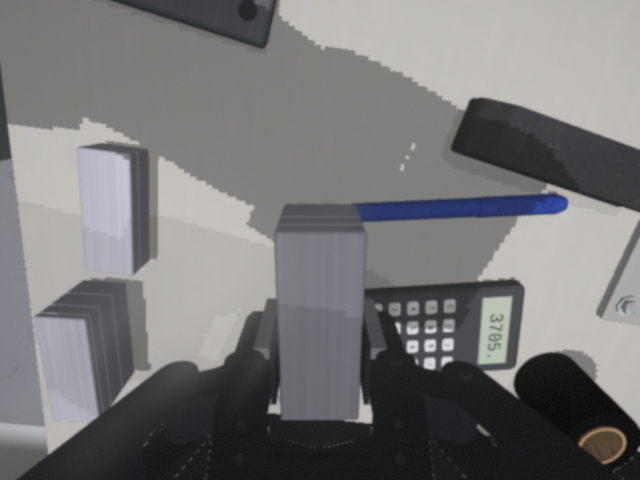

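The stack is held straight, with the far end at (320,215) and the fingers at row ~350. I carry it above the apron, turned to the base's yaw.

send_rows([
  [1,0,0,0,0,0,0.143],
  [1,0,0,0,0,0,0.144],
  [1,0.02,-0.0203,0,0,0,0],
  [1,0.02,-0.0203,0,0,0,0],
  [1,0.02,-0.0203,0,0,0,0],
  [1,0.02,-0.0203,0,0,0,0],
  [1,0.02,-0.0203,0,0,0,0],
  [1,0.02,-0.0203,0,0,0,0],
  [1,0,0,0,0,0,0],
  [1,0,0,0,0,0,0],
])

```text
time_s: 15.5
eef_pos: [468.2, 74.5, 102.6]
ee_rot: [-0.0, 0.759, 0.651, -0.0]
force: [-0.1, -0.1, -3.9]
grip_width: 0.341
grip_force: 50.3
```

```bash
python3 - <<'E'
from h import *
s,R=rep(); print(inbase(O,YAW,s['eef_pos'])); p=ctrl.capture('wrist')
for q in ['bay_home','bay_stop','roller','plate_edge','sine_base']:
    print(q,[(np.round(l['point'],1).tolist(),round(l['score'],2),np.round(inbase(O,YAW,onz(p,l['point'],14)),1)) for l in ctrl.landmark_of(q,p)[:2]])
for u,v in ((-60,-165),(60,-165),(17,-76),(-17,-76),(60,-60),(-60,-60)):
    a=proj(p,b2w(v,24 if abs(u)<20 else 14,u)); cv2.circle(p['img'],tuple(int(z) for z in a),3,(255,0,0),-1)
save(p,'w4')
E
```

```text
t 15.5 pos [468.2  74.5 102.6] yang -8.82 F [-0.1 -0.1 -3.9] w 0.34
[  -1.01026917 -142.34173694]
bay_home [([325.4, 89.6], 0.76, array([  1. , -49.9]))]
bay_stop []
roller []
plate_edge []
sine_base []
```

View pics/w4.png

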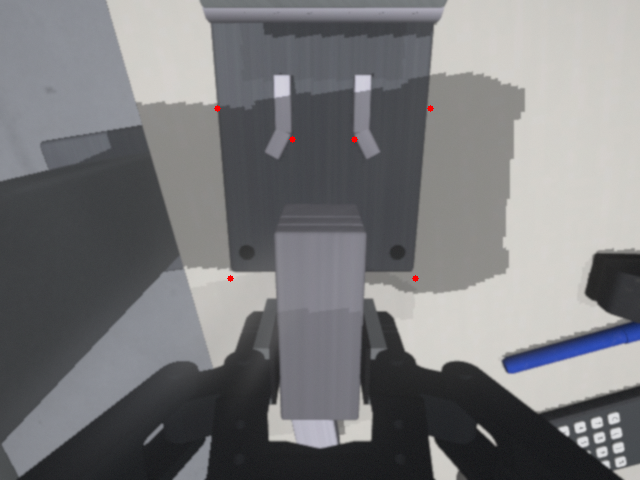

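The rails' mouth is at columns 291 and 355, centred on about 323, and the base end is at row 270, so my base origin needs about +4 mm in y. Now I lower the stack.

send_rows([
  [1,0,0.0012,0.015,0,0,0],
  [1,0,0,0.02,0,0,0],
  [1,0,0,0.018,0,0,0],
  [1,0,0,0.01,0,0,0],
  [1,0,0,0.006,0,0,0],
  [1,0,0,0,0,0,0],
  [1,0,0,0,0,0,0],
  [1,0,0,0,0,0,0],
  [1,0,0,0,0,0,0],
  [1,0,0,0,0,0,0],
])

```text
time_s: 17.05
eef_pos: [469.5, 74.6, 34.4]
ee_rot: [0.0, 0.759, 0.651, 0.0]
force: [-0.8, -0.0, -3.8]
grip_width: 0.342
grip_force: 50.3
```

```bash
sed -i 's/^O=.*;YAW/O=np.array([491.6,219.]);YAW/' h.py; python3 - <<'E'
from h import *
s,R=rep(); print(inbase(O,YAW,s['eef_pos']))
E
```

```text
t 17.05 pos [469.5  74.6  34.4] yang -8.83 F [-0.8 -0.  -3.8] w 0.34
[   0.20694892 -146.07040055]
```

send_rows([
  [1,0,0,0.0025,0,0,0],
  [1,0,0,0.0015,0,0,0],
  [1,0.004,0,0,0,0,0],
  [1,0.004,0,0,0,0,0],
  [1,0.004,0,0,0,0,0],
  [1,0.004,0,0,0,0,0],
  [1,0.004,0,0,0,0,0],
  [1,0.004,0,0,0,0,0],
  [1,0,0,0,0,0,0],
  [1,0,0,0,0,0,0],
])

```text
time_s: 18.3
eef_pos: [473.1, 98.3, 30.3]
ee_rot: [-0.0, 0.759, 0.651, -0.0]
force: [-1.0, -0.8, -3.7]
grip_width: 0.341
grip_force: 50.3
```

send_rows([
  [1,0.004,0,0,0,0,0],
  [1,0.004,0,0,0,0,0],
  [1,0.004,0,0,0,0,0],
  [1,0.004,0,0,0,0,0],
  [1,0.003,0,0,0,0,0],
  [1,0.003,0,0,0,0,0],
  [1,0.003,0,0,0,0,0],
  [1,0.003,0,0,0,0,0],
  [1,0,0,0,0,0,0],
  [1,0,0,0,0,0,0],
])

```text
time_s: 19.55
eef_pos: [477.4, 126.0, 30.3]
ee_rot: [-0.0, 0.759, 0.651, -0.0]
force: [0.4, 0.2, -4.4]
grip_width: 0.342
grip_force: 50.3
```

```bash
python3 - <<'E'
from h import *
s,R=rep(); print(inbase(O,YAW,s['eef_pos'])); p=ctrl.capture('wrist'); save(p,'w5')
E
```

```text
t 19.55 pos [477.4 126.   30.3] yang -8.82 F [ 0.4  0.2 -4.4] w 0.34
[  0.16929334 -94.12343134]
```

View pics/w5.png

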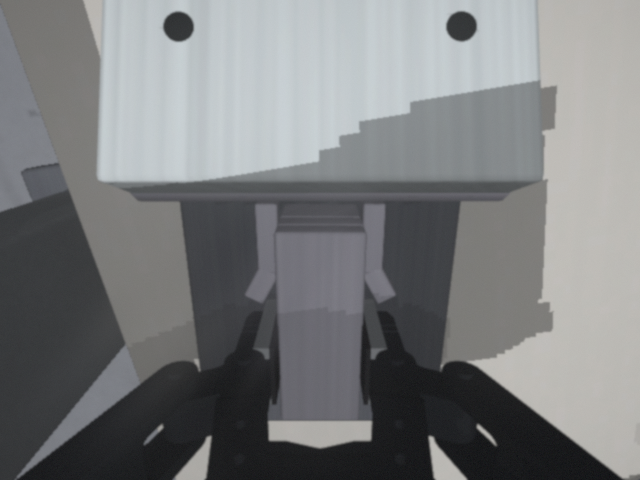

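The stack is centred between the rails (276–364 px against rails at 265–375). I set it down and release.

send_rows([
  [1,0,0,0.001,0,0,0],
  [1,0,0,0.001,0,0,0],
  [1,0,0,0,0,0,0],
  [1,0,0,0,0,0,0],
  [1,0,0,0,0,0,0],
  [1,0,0,0,0,0,0],
  [1,0,0,0,0,0,0],
  [1,0,0,0,0,0,0],
  [1,0,0,0,0,0,0],
  [1,0,0,0,0,0,0],
])

```text
time_s: 20.85
eef_pos: [477.4, 126.0, 28.3]
ee_rot: [0.0, 0.759, 0.651, 0.0]
force: [-0.0, 0.1, -4.0]
grip_width: 0.342
grip_force: 50.3
```

send_rows([
  [1,0,0,0.001,0,0,0],
  [1,0,0,0,0,0,0],
  [0,0,0,0,0,0,0],
  [-0.1,0,0,0,0,0,0],
  [-0.1,0,0,0,0,0,0],
  [-0.1,0,0,-0.008,0,0,0],
  [-0.1,0,0,-0.012,0,0,0],
  [-0.1,0,0,-0.015,0,0,0],
  [-0.1,0,0,-0.02,0,0,0],
  [-0.1,0,0,0,0,0,0],
])

```text
time_s: 22.1
eef_pos: [478.3, 126.0, 84.1]
ee_rot: [0.001, 0.759, 0.651, 0.001]
force: [-0.5, 0.2, 0.4]
grip_width: 0.552
grip_force: 0.0
```

send_rows([
  [0.5,-0.02,0,0,0,0,0],
  [1,-0.02,0,0,0,0,0],
  [1,-0.015,0,0,0,0,0],
  [1,0,0,0,0,0,0],
  [1,0,0,0.015,0,0,0],
  [1,0,0,0.02,0,0,0],
  [1,0,0,0.015,0,0,0],
  [1,0,0,0.008,0,0,0],
  [1,0,0,0,0,0,0],
  [1,0,0,0,0,0,0],
])

```text
time_s: 23.35
eef_pos: [469.3, 71.7, 24.7]
ee_rot: [0.0, 0.759, 0.651, 0.0]
force: [0.1, 0.1, 0.5]
grip_width: 0.002
grip_force: 0.0
```

```bash
python3 - <<'E'
from h import *
s,R=rep(); print(inbase(O,YAW,s['eef_pos']))
E
```

```text
t 23.35 pos [469.3  71.7  24.7] yang -8.82 F [0.1 0.1 0.5] w 0.0
[   0.48904857 -149.01262482]
```

send_rows([
  [1,0.005,0,0,0,0,0],
  [1,0.005,0,0,0,0,0],
  [1,0.003,0,0,0,0,0],
  [1,0.003,0,0,0,0,0],
  [1,0.003,0,0,0,0,0],
  [1,0.003,0,0,0,0,0],
  [1,0.003,0,0,0,0,0],
  [1,0.003,0,0,0,0,0],
  [1,0.003,0,0,0,0,0],
  [1,0.003,0,0,0,0,0],
])

```text
time_s: 24.6
eef_pos: [474.2, 105.4, 24.3]
ee_rot: [-0.0, 0.759, 0.651, -0.0]
force: [-0.4, -2.2, 2.4]
grip_width: 0.005
grip_force: 1.4
```

send_rows([
  [1,0.002,0,0,0,0,0],
  [1,0.001,0,0,0,0,0],
  [1,0.001,0,0,0,0,0],
  [1,0.001,0,0,0,0,0],
  [1,0.001,0,0,0,0,0],
  [1,0.001,0,0,0,0,0],
  [1,0,0,0,0,0,0],
  [1,0,0,0,0,0,0],
  [1,0,0,0,0,0,0],
  [1,0,0,0,0,0,0],
])

```text
time_s: 25.85
eef_pos: [475.1, 112.3, 24.2]
ee_rot: [-0.0, 0.759, 0.651, -0.0]
force: [-0.3, -0.3, -0.5]
grip_width: 0.002
grip_force: 0.0
```

```bash
python3 - <<'E'
from h import *
s,R=rep(); print(inbase(O,YAW,s['eef_pos']))
E
```

```text
t 25.85 pos [475.1 112.3  24.2] yang -8.82 F [-0.3 -0.3 -0.5] w 0.0
[ 5.48177580e-02 -1.07975873e+02]
```

Sliding friction is about 2 N. I creep on in 0.5–1 mm steps until the force shows the stop.

send_rows([
  [1,0.001,0,0,0,0,0],
  [1,0.0005,0,0,0,0,0],
  [1,0.0005,0,0,0,0,0],
  [1,0.0005,0,0,0,0,0],
  [1,0.0005,0,0,0,0,0],
  [1,0.0005,0,0,0,0,0],
  [1,0.0005,0,0,0,0,0],
  [1,0.0005,0,0,0,0,0],
  [1,0.0005,0,0,0,0,0],
  [1,0.0005,0,0,0,0,0],
])

```text
time_s: 27.1
eef_pos: [476.1, 117.2, 24.3]
ee_rot: [0.0, 0.759, 0.651, -0.0]
force: [-1.0, -7.2, 1.3]
grip_width: -0.001
grip_force: 3.9
```

send_rows([
  [1,0.0003,0,0,0,0,0],
  [1,0.0003,0,0,0,0,0],
  [1,0,0,0,0,0,0],
  [1,0,0,0,0,0,0],
  [1,0,0,0,0,0,0],
  [1,0,0,0,0,0,0],
  [1,0,0,0,0,0,0],
  [1,0,0,0,0,0,0],
  [1,0,0,0,0,0,0],
  [1,0,0,0,0,0,0],
])

```text
time_s: 28.35
eef_pos: [476.1, 117.2, 24.4]
ee_rot: [0.0, 0.759, 0.651, -0.001]
force: [-2.1, -10.6, 2.3]
grip_width: 0.0
grip_force: 5.1
```

It is firm at the expected home position (10 N, no more motion). I back off, rise and take a look.

send_rows([
  [1,-0.006,0,0,0,0,0],
  [1,-0.01,0,0,0,0,0],
  [1,0,0,-0.03,0,0,0],
  [1,0,0,-0.04,0,0,0],
  [1,0,0,-0.04,0,0,0],
  [1,0,0,0,0,0,0],
  [1,0,0,0,0,0,0],
  [1,0,0,0,0,0,0],
  [1,0,0,0,0,0,0],
  [1,0,0,0,0,0,0],
])

```text
time_s: 29.6
eef_pos: [473.6, 102.4, 133.9]
ee_rot: [-0.0, 0.759, 0.651, -0.0]
force: [0.0, -0.0, -0.4]
grip_width: -0.003
grip_force: 0.0
```

```bash
python3 - <<'E'
from h import *
s,R=rep(); print(inbase(O,YAW,s['eef_pos'])); p=ctrl.capture('wrist')
for u in (-15,15): a=proj(p,b2w(-91,53,u)); print(a); cv2.circle(p['img'],tuple(int(z) for z in a),2,(255,0,0),-1)
save(p,'w6'); tilt()
E
```

```text
t 29.6 pos [473.6 102.4 133.9] yang -8.82 F [ 0.  -0.  -0.4] w -0.0
[ 5.07748238e-02 -1.18002831e+02]
[296.16077144 207.59595698]
[346.90951028 207.59254926]
top fence_top 0.74 tilt 20.0 resid px 0.5
top plate_edge 0.75 tilt 22.0 resid px 2.3
top roller 0.68 tilt 19.0 resid px 0.9
scene fence_top 0.63 tilt 33.5 resid px 1.0
scene plate_edge 0.78 tilt 23.5 resid px 1.1
scene roller 0.84 tilt 22.0 resid px 4.4
```

View pics/w6.png

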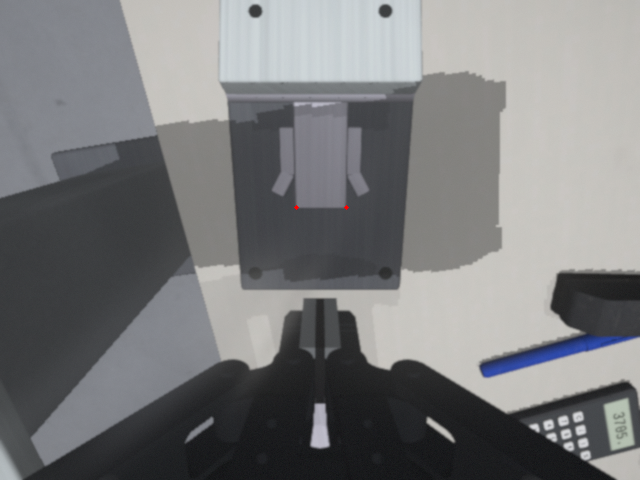

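The stack is home: its end lies on the predicted (296–347, 207) and is square with the rails. Next I go over the plate edge and come down.

send_rows([
  [1,0.02,0,0,0,0,0],
  [1,0.025,0,0,0,0,0],
  [1,0.025,0,0,0,0,0],
  [1,0.02,0,0,0,0,0],
  [1,0.014,0,0,0,0,0],
  [1,0,0,0.015,0,0,0],
  [1,0,0,0.015,0,0,0],
  [1,0,0,0,0,0,0],
  [1,0,0,0,0,0,0],
  [1,0,0,0,0,0,0],
])

```text
time_s: 31.3
eef_pos: [489.9, 205.0, 104.7]
ee_rot: [0.0, 0.76, 0.651, 0.0]
force: [0.8, -0.1, 0.5]
grip_width: 0.004
grip_force: 0.0
```

send_rows([
  [1,0,0,0.0015,0,0,0],
  [1,0,0,0.0015,0,0,0],
  [1,0,0,0.0015,0,0,0],
  [1,0,0,0.0015,0,0,0],
  [1,0,0,0.0015,0,0,0],
  [1,0,0,0.0015,0,0,0],
  [1,0,0,0.0015,0,0,0],
  [1,0,0,0.0015,0,0,0],
  [1,0,0,0.0015,0,0,0],
  [1,0,0,0.0015,0,0,0],
])

```text
time_s: 32.55
eef_pos: [489.7, 205.1, 89.2]
ee_rot: [0.0, 0.759, 0.651, 0.0]
force: [-0.4, -0.3, 3.3]
grip_width: -0.0
grip_force: 1.3
```

send_rows([
  [1,0,0,0.001,0,0,0],
  [1,0,0,0.001,0,0,0],
  [1,0,0,0.001,0,0,0],
  [1,0,0,0.001,0,0,0],
  [1,0,0,0.001,0,0,0],
  [1,0,0,0.001,0,0,0],
  [1,0,0,0.001,0,0,0],
  [1,0,0,0.0005,0,0,0],
  [1,0,0,0.0005,0,0,0],
  [1,0,0,0,0,0,0],
])

```text
time_s: 33.8
eef_pos: [489.7, 205.2, 81.2]
ee_rot: [-0.0, 0.759, 0.651, -0.0]
force: [0.1, -0.8, 1.4]
grip_width: 0.0
grip_force: 0.9
```

send_rows([
  [1,0,0,0.0005,0,0,0],
  [1,0,0,0.0005,0,0,0],
  [1,0,0,0.0005,0,0,0],
  [1,0,0,0.0003,0,0,0],
  [1,0,0,0.0003,0,0,0],
  [1,0,0,0.0003,0,0,0],
  [1,0,0,0.0003,0,0,0],
  [1,0,0,0,0,0,0],
  [1,0,0,0,0,0,0],
  [1,0,0,0,0,0,0],
])

```text
time_s: 35.05
eef_pos: [489.6, 205.1, 78.5]
ee_rot: [-0.0, 0.759, 0.651, -0.0]
force: [0.3, -2.0, 2.8]
grip_width: 0.001
grip_force: 1.0
```

send_rows([
  [1,0,0,0.0003,0,0,0],
  [1,0,0,0.0003,0,0,0],
  [1,0,0,0.0003,0,0,0],
  [1,0,0,0.0003,0,0,0],
  [1,0,0,0,0,0,0],
  [1,0,0,0,0,0,0],
  [1,0,0,0,0,0,0],
  [1,0,0,0,0,0,0],
  [1,0,0,0,0,0,0],
  [1,0,0,0,0,0,0],
])

```text
time_s: 36.3
eef_pos: [489.6, 205.1, 77.4]
ee_rot: [-0.0, 0.759, 0.651, -0.0]
force: [0.3, -0.9, 2.4]
grip_width: 0.002
grip_force: 0.9
```

send_rows([
  [1,0,0,0.0003,0,0,0],
  [1,0,0,0.0003,0,0,0],
  [1,0,0,0.0003,0,0,0],
  [1,0,0,0.0003,0,0,0],
  [1,0,0,0,0,0,0],
  [1,0,0,0,0,0,0],
  [1,0,0,0,0,0,0],
  [1,0,0,0,0,0,0],
  [1,0,0,0,0,0,0],
  [1,0,0,0,0,0,0],
])

```text
time_s: 37.55
eef_pos: [489.8, 205.1, 76.9]
ee_rot: [0.0, 0.759, 0.651, 0.0]
force: [-2.4, -2.6, 9.7]
grip_width: 0.002
grip_force: 4.3
```

Force rose to about 10 N and motion stopped where expected (z≈77), so the roller is on the stack. I lift clear and check.

send_rows([
  [1,0,0,-0.003,0,0,0],
  [1,0,0,-0.01,0,0,0],
  [1,0,0,-0.03,0,0,0],
  [1,-0.03,0,-0.03,0,0,0],
  [1,-0.03,0,-0.03,0,0,0],
  [1,-0.03,0,0,0,0,0],
  [1,-0.03,0,0,0,0,0],
  [1,-0.03,0,0,0,0,0],
  [1,0,0,0,0,0,0],
  [1,0,0,0,0,0,0],
])

```text
time_s: 38.8
eef_pos: [466.8, 57.4, 179.4]
ee_rot: [-0.0, 0.759, 0.651, 0.0]
force: [-0.4, -0.6, -0.4]
grip_width: 0.002
grip_force: 0.0
```

```bash
python3 - <<'E'
from h import *
s,R=rep(); p=ctrl.capture('wrist')
for u in (-15,15): a=proj(p,b2w(-91,53,u)); print(a); cv2.circle(p['img'],tuple(int(z) for z in a),2,(255,0,0),-1)
save(p,'w7'); tilt()
E
```

```text
t 38.8 pos [466.8  57.4 179.4] yang -8.82 F [-0.4 -0.6 -0.4] w 0.0
[298.42690927 124.04726953]
[343.58683989 124.02564038]
top fence_top 0.91 tilt 12.5 resid px 0.7
top plate_edge 0.74 tilt 16.5 resid px 0.5
top roller 0.55 tilt 17.5 resid px 1.4
scene fence_top 0.88 tilt 0.5 resid px 0.3
scene plate_edge 0.82 tilt 14.0 resid px 0.6
scene roller 0.84 tilt 15.5 resid px 0.1
```

View pics/w7.png

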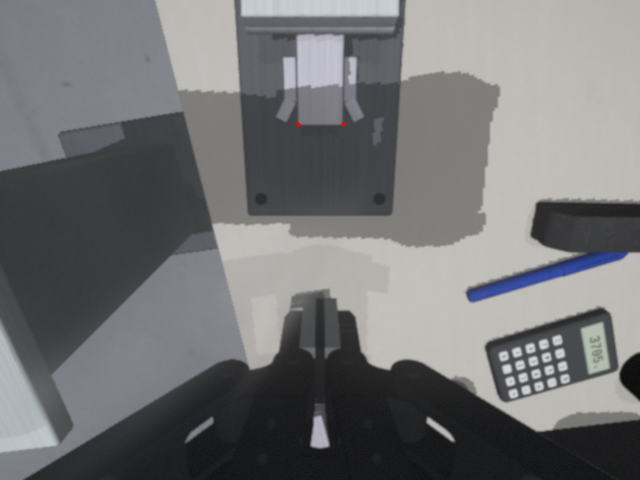

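The stack is still home, with its end at (298–344, 124), and the plate sits on it at about 15°. The robot is clear, so I'm handing it in.

```bash
python3 -c "
from rig import ctrl
print(ctrl.finish_job())"
```

```text
the job is handed in; nothing more can be done
None
```

The sine plate is set at about 15°, resting on the 39 mm stack, which is fully home against the stop. I handed the job in with the robot clear at about 39 s; no result came back. Camera tilt readings were scattered, so the 15° rests mainly on the stack height and the roller's contact (plate press about 10 N).

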